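# Reset the stop of a syringe draw-up jig, slack taken up

## Robot

A 7-joint arm with a two-finger parallel gripper is mounted at the origin on a cart in front of the work surface, level with it; the furniture and walls round the work are solid. World frame = base frame: x ahead of the robot, y to its left, z up, the work surface at z = 0. Lengths are in m, angles in rad, forces in N, time in s.
With the tool pointing down it reaches from about 0.4 to 0.75 m from the base axis. Payload 19.5 kg.
Tool frame: the origin (TCP) lies between the finger pads; the fingertips stand 11 mm ahead of it and the grasp point (between the pads) lies 8 mm behind it; z points along the fingers, y is the line along which they close (so a half turn about z gives the same grasp; the last joint's range is limited). The gripper opens to 85 mm and grips with 20 to 120 N. Pads are 22 mm wide; open, the fingers measure 114 mm over their backs; the gripper's body (76 mm by 85 mm) begins 54 mm behind the grasp point. The pads swing forward as they close: fully open they stand 13 mm farther back than shut.
Start: joints at [-1.303, 0.707, -0.028, 1.485, 0.022, 0.951, -0.075], TCP at [0.175, 0.548, 0.242] pointing down, gripper open.
Joint ranges: [-2.71, 2.71], [-0.32, 2.16], [-1.57, 1.52], [0, 2.45], [-1.46, 4.6], [0, 2.02], [-2.83, 2.83]. Speed limits (rad/s): [1.89, 1.89, 2.57, 2.57, 3.01, 3.01, 3.01].

## Interface

Orientations are given as [roll, pitch, yaw] about the fixed x, y, z axes, in that order (R = Rz(yaw) Ry(pitch) Rx(roll)).
In Python, from workcell import monitor, vision, ctrl gives the robot as it stands. The module is installed in compiled form; this text tells all that it offers.
- The arm moves only by the tool step_arm, never from a script. Its arguments are lists of equal length, an entry for each row: "slide": the shift along the tool's x, y, z in mm, a list of three; "yaw": the turn about the tool's z in degrees. A call has 1 to 12 rows; each row shifts and turns the commanded pose from where the row before left it, along the tool's axes as they then stand; what a row does not reach is not made up. A row lasts 1/10 s, in which the tool goes at most 50 mm and 8.59 degrees, less where a joint would pass 70% of its speed; a pose out of reach is approached as far as the arm can. A call is refused whole if a number of a shift passes 50 or a number of a turn 8.59, either way. A call with a gripper value outside its range is refused whole. "claw" is the finger opening in mm, from 0 to 85.4, set as the call begins (left out, the last holds). The fingers move at their own pace and stop on an object; the grip force is fixed at half the most. Time passes only in rows, so rows that do not move let the fingers close. It gives the time, the measured TCP pose, the force, the opening and the grip force at its end, in the units of the state.
- monitor.read_state(): the state, without advancing time (a new reading comes with each control period).
- vision.camera(name): name is "scene" or "top" or "wrist"; returns the picture (420x560x3 uint8, red, green, blue); there is no depth.
- vision.camera_model(name): a dict with "camera_matrix" (3x3 intrinsics, pixels), "dist" ([k1, k2, p1, p2, k3] as OpenCV has them; the pictures are not rectified), "R" (3x3) and "t" (3): a world point X has camera coordinates R X + t. Camera axes: x right, y down, z forward; pixel columns grow to the right and rows downward; lengths in m; the calibration is good to about 2 mm. A picture is of the moment at which its call begins: read the wrist's pose just before it. camera_model takes no time and is no camera call; for the wrist camera it gives the pose at the moment of the call.
- ctrl.job_done(): hands the job in; it is judged then, once.
The state is a dict: "time": time; "joint_positions": joint angles; "qvel": joint speeds; "tau": joint torques, N m; "tool_pos": TCP position; "eef_rot": TCP orientation; "force": force on the tool from outside, world axes, zero at the start; "ft_torque": the same for the moment, N m; "grip_width": finger opening in m; "grip_force": force on a finger pad.
Only numpy, scipy, OpenCV 4.12 (cv2) and the standard library are available. Lean on these libraries where they do the work, as an engineer would, in place of code of your own. Each camera call takes 0.05 s, during which the arm holds its last target. There are 200 camera calls.

## Task

First put the vial that was left on the bed of the draw-up jig back into the steel tray, standing upright beside the others. Then set the jig's stop to the dose rider with the handwheel: crank it out past the rider by a good scale division (more than 5 mm), and come back in to the rider, so that the last turn is inwards, the slack of the screw is taken up that way and the two index points line up. Leave the rider and everything else as it is, tip no vial, and let go of the handle.

Things in the scene. Friction and masses are not known exactly. Their poses are not given: they have to be found in the camera images.
- jig: Syringe draw-up jig, fixed to the worktop: a low aluminium slide bed 90 mm wide (its x) and 262 mm long (its y) with a flat top at z = 34 mm, carrying an empty syringe cradle at its +y end and a white gearbox head 78x80 mm, 68 mm high, at its -y end. Origin on the worktop; the bed runs from y = -90 to +172 mm, the head from y = -162 to -82 mm. The side with the scale is its -x side. The jig's own z is vertical.
- wheel_axis (a point): Point on the vertical axis of the handwheel on top of the gearbox head, 83 mm above the worktop (jig frame x 0, y -122 mm). The wheel is 103 mm across and lies at heights 82 to 94 mm. Seen from above, turning it counter-clockwise moves the stop out (towards the wheel), clockwise moves it in (towards the cradle), 20 mm of stop travel per full turn. It has free play: after a change of direction it turns 0.6 rad before the stop follows. About 3 N at the handle keeps it moving.
- handle_mid (a point): Middle (half-way up) of the upright crank handle on the handwheel: black, round, 17 mm thick, 36 mm tall, its middle 112 mm above the worktop and 40 mm from the wheel axis. The handle spins freely on its own pin, so a gripper holding it from above need not turn while it is led round the circle. Nothing else on the wheel stands higher than 97 mm.
- handwheel (a joint): Free play between handwheel and screw, 0 to 0.6 rad: 0 while the wheel drives the stop in (clockwise slack all taken up), 0.6 while it drives the stop out.
- stop (a joint): Travel of the plunger stop along the bed, 0 to 0.09 m, growing outwards (jig -y). The stop is a block 52 mm (x) by 30 mm (y), 37 mm high, standing on the bed; its centre is at jig y = 75 mm - value. It moves only when the handwheel drives it.
- stop_index (a point): Index of the stop: the point of the dark tongue at its -x side, over the scale (jig x = -36.5 mm, 12 mm towards +y from the stop's centre, 37 mm above the worktop). Axes as the jig's.
- rider_index (a point): Index of the dose rider: the point of the small dark clip, 10 mm wide, on the -x edge of the scale, marking the dose wanted. It coincides with stop_index when the stop is set to it. Scale lines are 5 mm apart. Axes as the jig's. A light push would shift the rider; its top is 4 mm above the bed.
- left_vial_mid (a point): Centre (half-way up) of the vial left standing on the bed between stop and handwheel: glass, 22 mm across, 47 mm tall, body straight-sided up to 35 mm, own z up the vial. At the start it stands on the middle line of the bed.
- tray: Open steel tray for vials, fixed: 90 mm (its x) by 155 mm (its y), rim 25 mm high, floor 2 mm thick, inside 82x148 mm. Origin at the centre of its underside.
- tray_vial_0_mid (a point): Centre (half-way up) of a vial already standing in the tray, 22 mm across, 47 mm tall, own z up the vial.
- tray_vial_1_mid (a point): Centre (half-way up) of a vial already standing in the tray, 22 mm across, 47 mm tall, own z up the vial.
- tray_vial_2_mid (a point): Centre (half-way up) of a vial already standing in the tray, 22 mm across, 47 mm tall, own z up the vial.
- tape_roll: Bystander: brown tape roll lying flat, 94x92x48 mm. Origin at the centre of its underside.
- swab_carton: Bystander: small upright carton of swabs close behind the jig, 55x60x90 mm. Origin at the centre of its underside.
- blue_stapler: Bystander: stapler, 30x126x46 mm. Origin at the centre of its underside.
- used_vial: Bystander: a vial standing alone on the worktop in front of the jig, 22 mm across, 47 mm tall. Origin at the centre of its underside; own z up the vial.
- dish: Bystander: flat round dish, 66 mm across, 11 mm high. Origin at the centre of its underside.
There are look-alikes about, which are no part of the job. Leave any purple look-alike of the part that bears left_vial_mid alone.

How it is judged:
On the way, in this order (a step that is already met when the one before it is completed fails the run):
1. the vial from the jig stands upright in the tray, released (x of left_vial_mid in the frame of tray between -0.034 and 0.034 m and y of left_vial_mid in the frame of tray between -0.067 and 0.067 m and z of left_vial_mid in the frame of tray below 0.03 m and angle between left_vial_mid's own z axis and vertical below 0.15 rad and contact force between left_vial and the fingers below 0.05 N), for 0.2 s.
2. the stop has been cranked out at least 5 mm past the rider (y of stop_index in the frame of rider_index below -0.005 m), for 0.1 s.
At the end, for the whole second after the job is handed in: The four vials stand upright (within 0.15 rad) in the tray, the two index points are within 1.5 mm of each other along the scale, the handwheel's free play is taken up inwards (within 0.15 rad of the end where it drives the stop in), and the stop is at rest (x of left_vial_mid in the frame of tray between -0.034 and 0.034 m and y of left_vial_mid in the frame of tray between -0.067 and 0.067 m and z of each of left_vial_mid, tray_vial_0_mid, tray_vial_1_mid, tray_vial_2_mid in the frame of tray below 0.03 m and angle between each of left_vial_mid, tray_vial_0_mid, tray_vial_1_mid, tray_vial_2_mid's own z axis and vertical below 0.15 rad and x of tray_vial_0_mid in the frame of tray between -0.034 and 0.034 m and y of tray_vial_0_mid in the frame of tray between -0.067 and 0.067 m and x of tray_vial_1_mid in the frame of tray between -0.034 and 0.034 m and y of tray_vial_1_mid in the frame of tray between -0.067 and 0.067 m and x of tray_vial_2_mid in the frame of tray between -0.034 and 0.034 m and y of tray_vial_2_mid in the frame of tray between -0.067 and 0.067 m and distance between stop_index and rider_index below 0.0015 m and value of joint handwheel below 0.15 rad and velocity of joint stop between -0.002 and 0.002 m/s); the robot touches nothing.
It fails at once if a vial tips over (angle between any of left_vial_mid, tray_vial_0_mid, tray_vial_1_mid, tray_vial_2_mid, used_vial's own z axis and vertical above 0.7 rad).
It fails at once if the rider is shifted by more than 2 mm (distance of rider_index from where it was at the start of the episode above 0.002 m).
It fails at once if a bystander, or a vial that stood in the tray, is pushed more than 3 cm (distance of any of tape_roll, swab_carton, blue_stapler, used_vial, dish, tray_vial_0_mid, tray_vial_1_mid, tray_vial_2_mid from where it was at the start of the episode above 0.03 m).
It also fails if it takes over 72 s, if anything falls off the work surface, if the arm or the gripper's body presses on something with over 40 N, if the wrist force passes 120 N, or if a joint passes its speed limit or range.

## Working session

There is one attempt and no reset: what is moved stays moved. The work goes in short steps, Python scripts to look and compute and a tool call to move; the robot and the scene stay as the last step left them, time stands still between calls to the robot, and variables do not carry over. Pictures are saved under pics/ and viewed, at most 10 in all, crops included, and the job is handed in when it is done.

Besides the shell and the picture viewer there is one more tool, called after "Emit:" in YAML: its name, and indented under it one key for each argument. step_arm: Moves the arm, as the interface text tells. Its arguments: {"type":"object","properties":{"slide":{"type":"array","items":{"type":"array","items":{"type":"number"}}},"yaw":{"type":"array","items":{"type":"number"}},"claw":{"type":"number"}},"required":["slide","yaw"]}

```bash
mkdir -p pics; cat > h.py <<'E'
import numpy as np, cv2
from workcell import monitor, vision, ctrl
def ray(m,px):
    K=np.array(m["camera_matrix"]);d=np.array(m["dist"]);R=np.array(m["R"]);t=np.array(m["t"]).ravel()
    u=cv2.undistortPoints(np.array(px,float).reshape(-1,1,2),K,d).reshape(-1,2)
    D=np.c_[u,np.ones(len(u))]@R
    return -R.T@t,D
def plane(m,px,z):
    o,D=ray(m,px); return o+D*((z-o[2])/D[:,2])[:,None]
def proj(m,X):
    return cv2.projectPoints(np.array(X,float).reshape(-1,1,3),cv2.Rodrigues(np.array(m["R"]))[0],np.array(m["t"],float),np.array(m["camera_matrix"]),np.array(m["dist"]))[0].reshape(-1,2)
def tri(rays):
    A=np.zeros((3,3));b=np.zeros(3)
    for o,D in rays:
        D=D.ravel()/np.linalg.norm(D);P=np.eye(3)-np.outer(D,D);A+=P;b+=P@o
    return np.linalg.solve(A,b)
def snap(n,f):
    m=vision.camera_model(n);im=vision.camera(n);cv2.imwrite('pics/'+f,im[:,:,::-1]);return m,im
E
python3 - <<'E'
from h import *
for n in("scene","top"):
    m,im=snap(n,n+"0.png"); print(n,-np.array(m["R"]).T@np.array(m["t"]).ravel(),np.array(m["R"])[2],m["camera_matrix"][0][0])
s=monitor.read_state();print(s["tool_pos"],s["eef_rot"],s["time"],s["force"])
E
```

```text
scene [-0.07324233 -0.33549583  1.04696218] [ 0.52526709  0.35403594 -0.77379134] 535.318752202494
top [0.39563877 0.11474988 1.05944783] [ 0.17469238 -0.02741285 -0.98424139] 427.239006154191
[0.17523136 0.54740623 0.24188586] [-3.14060600e+00  5.78383433e-05  2.83182378e+00] 0.1 [ 1.61811201e-01 -7.40195926e-05 -6.88441673e-01]
```

View pics/scene0.png

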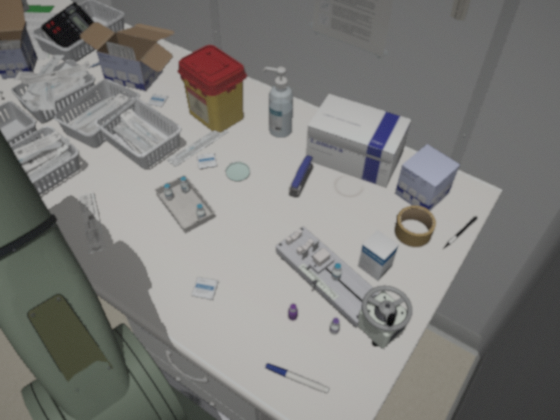

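View pics/top0.png

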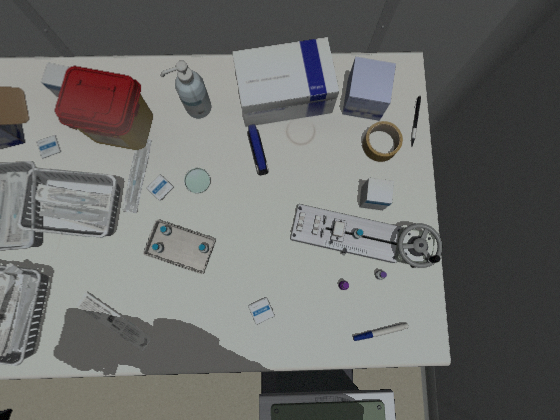

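The scene and top views show the jig at top (290–440, 205–270). The only teal-capped vial on its bed is at (358,233). The tray is at (180,246) with three teal-capped vials at (164,230), (158,246) and (203,248). The purple-capped ones at (343,285) and (381,274) stand on the worktop, so neither is the vial I want. I'll confirm this in an enlarged crop.

```bash
python3 - <<'E'
from h import *
T=cv2.imread('pics/top0.png')
a=cv2.resize(T[195:300,285:445],(800,525),interpolation=cv2.INTER_CUBIC)
cv2.imwrite('pics/c1.png',a)
M={n:vision.camera_model(n) for n in("scene","top")}
for n in M:
    I=cv2.imread(f'pics/{n}0.png');h=cv2.cvtColor(I,cv2.COLOR_BGR2HSV)
    for nm,lo,hi in(("teal",(88,110,60),(104,255,255)),("purple",(120,60,30),(160,255,255))):
        k=cv2.inRange(h,lo,hi);N,l,s,c=cv2.connectedComponentsWithStats(k)
        for i in range(1,N):
            if s[i,4]>12: print(n,nm,c[i].round(1),s[i,2:],plane(M[n],[c[i]],.047)[0].round(3),plane(M[n],[c[i]],.081)[0].round(3))
E
```

```text
scene teal [337.3 265.5] [ 4  4 14] [ 0.54  -0.075  0.047] [ 0.519 -0.084  0.081]
scene purple [292.9 306.4] [ 5  5 20] [ 0.398 -0.051  0.047] [ 0.382 -0.061  0.081]
scene purple [292.4 314.6] [ 8  8 49] [ 0.382 -0.061  0.047] [ 0.366 -0.07   0.081]
scene purple [335.4 320.5] [ 5  4 17] [ 0.421 -0.141  0.047] [ 0.404 -0.148  0.081]
top teal [ 47.5 145.7] [16  8 43] [0.755 0.662 0.047] [0.743 0.644 0.081]
top teal [159.  186.9] [13 13 44] [0.646 0.389 0.047] [0.637 0.379 0.081]
top teal [370.8 202.1] [11  3 17] [ 0.597 -0.124  0.047] [ 0.59  -0.116  0.081]
top teal [383.5 203.7] [12  3 16] [ 0.592 -0.154  0.047] [ 0.585 -0.145  0.081]
top teal [162.7 228.6] [ 6  6 29] [0.544 0.377 0.047] [0.539 0.368 0.081]
top teal [359.6 231.9] [ 6  6 29] [ 0.524 -0.092  0.047] [ 0.52  -0.085  0.081]
top teal [154.8 246.3] [ 6  6 30] [0.502 0.395 0.047] [0.498 0.386 0.081]
top teal [201.6 246.7] [ 6  6 29] [0.498 0.285 0.047] [0.495 0.279 0.081]
top teal [260.7 310.3] [17 10 58] [0.347 0.148 0.047] [0.349 0.147 0.081]
top purple [383.2 274.1] [ 6  6 28] [ 0.422 -0.142  0.047] [ 0.422 -0.134  0.081]
top purple [343.4 285. ] [10  9 71] [ 0.4   -0.047  0.047] [ 0.4   -0.041  0.081]
```

View pics/c1.png

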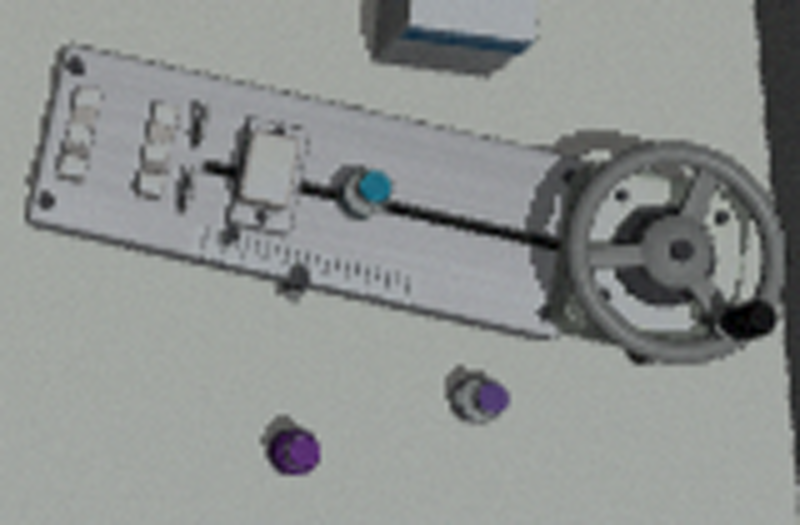

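The crop confirms the teal vial on the bed's middle line. Both views agree at z = 81 mm on about (0.520, −0.085), which is 34 + 47 mm as it should be. Next are the tray and the jig frame.

```bash
python3 - <<'E'
from h import *
T=cv2.imread('pics/top0.png');S=cv2.imread('pics/scene0.png')
a=cv2.resize(T[215:277,140:220],(400,310),interpolation=cv2.INTER_CUBIC)
b=cv2.resize(S[172:234,148:228],(400,310),interpolation=cv2.INTER_CUBIC)
cv2.imwrite('pics/c2.png',np.hstack([a,b]))
m=vision.camera_model("top");ms=vision.camera_model("scene")
c=lambda p:(np.array(p,float)+.5)/5-.5+[285,195]
B=plane(m,[c((65,45)),c((30,222)),c((548,337))],.034);print("bed",B.round(4))
print("yaxis",(B[1]-B[2])/np.linalg.norm(B[1]-B[2]),np.linalg.norm(B[1]-B[0]))
print("hub",plane(m,[c((682,252))],.094),"handle",plane(m,[c((765,317))],.13))
print("stopidx",plane(m,[c((230,235))],.037),"rider",plane(m,[c((300,270))],.037))
print("vial",tri([ray(m,[[359.6,231.9]]),ray(ms,[[337.3,265.5]])]))
E
```

```text
bed [[ 0.5994  0.0537  0.034 ]
 [ 0.5127  0.0735  0.034 ]
 [ 0.451  -0.174   0.034 ]]
yaxis [0.24205479 0.97026258 0.        ] 0.08888420804350297
hub [[ 0.48470183 -0.22152033  0.094     ]] handle [[ 0.45198775 -0.24322315  0.13      ]]
stopidx [[ 0.50370538 -0.02260125  0.037     ]] rider [[ 0.48598784 -0.05555448  0.037     ]]
vial [ 0.51938269 -0.08457135  0.08089673]
```

View pics/c2.png

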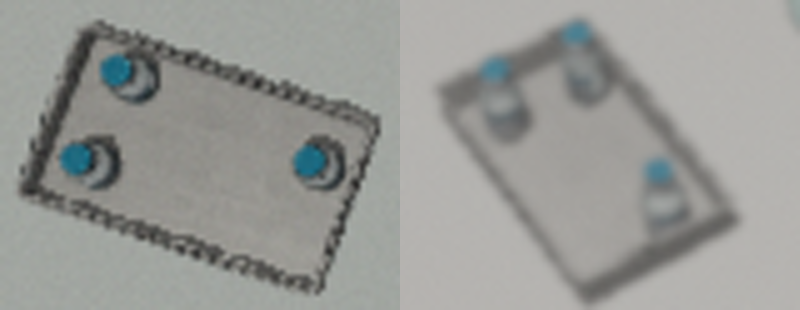

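The tray is empty at its centre, crop (203,157), with vial caps at (117,70), (77,158) and (311,160). Its long side runs nearly parallel to the jig's. I'll move above the vial now.

Emit:
step_arm:
  slide:
    - [-29,-27.5,0]
    - [-29,-27.5,0]
    - [-29,-27.5,0]
    - [-29,-27.5,0]
    - [-29,-27.5,0]
    - [-29,-27.5,0]
    - [-29,-27.5,0]
    - [-29,-27.5,0]
    - [-29,-27.5,0]
  yaw: [0,0,0,0,0,0,0,0,0]
  claw: 42

```text
time: 1.0
tool_pos: [0.3489, 0.2308, 0.2422]
eef_rot: [-3.141, -0.0, 2.832]
force: [1.2, 1.2, -0.0]
grip_width: 0.0422
grip_force: 0.0
```

Emit:
step_arm:
  slide:
    - [-29,-27.5,0]
    - [-29,-27.5,0]
    - [-29,-27.5,0]
    - [-29,-27.5,0]
    - [-29,-27.5,0]
    - [-29,-27.5,0]
    - [-29,-27.5,0]
    - [-29,-27.5,0]
    - [-29,-27.5,0]
  yaw: [0,0,0,0,0,0,0,0,0]

```text
time: 1.9
tool_pos: [0.522, -0.0847, 0.2422]
eef_rot: [-3.142, -0.0, 2.832]
force: [0.1, 1.0, -1.1]
grip_width: 0.0418
grip_force: 0.0
```

Emit:
step_arm:
  slide:
    - [0,0,0]
    - [0,0,0]
    - [0,0,0]
    - [0,0,0]
    - [0,0,0]
    - [0,0,0]
    - [0,0,0]
    - [0,0,0]
    - [0,0,0]
    - [0,0,0]
    - [0,0,0]
  yaw: [8,8,8,8,8,8,8,8,8,8,6.3]

```text
time: 3.0
tool_pos: [0.5214, -0.0829, 0.2421]
eef_rot: [-3.141, 0.0, 1.32]
force: [0.4, 0.4, 0.6]
grip_width: 0.0415
grip_force: 0.0
```

```bash
python3 - <<'E'
from h import *
s=monitor.read_state();print(s["tool_pos"],s["eef_rot"],s["time"],s["grip_width"],s["joint_positions"])
m,im=snap("wrist","w1.png")
print(-np.array(m["R"]).T@np.array(m["t"]).ravel(),np.array(m["R"]))
mt=vision.camera_model("top")
for n,X in(("vial",[.5194,-.0846,.081]),("rider",[.486,-.0556,.037]),("stop",[.5037,-.0226,.037])):print(n,proj(m,X))
c=lambda p:(np.array(p,float)+.5)/5-.5+[140,215]
Q=plane(mt,[c(p) for p in((90,25),(380,122),(322,292),(22,190))],.025);print(Q,Q.mean(0),[np.linalg.norm(Q[i]-Q[i-1]) for i in range(4)],Q[0]-Q[1],Q[3]-Q[2])
E
```

```text
[ 0.52142122 -0.08288066  0.24213059] [-3.14114986e+00  2.13945239e-04  1.32001133e+00] 3.0 0.04149217760515605 [-0.07026811  0.6578212   0.31106218  1.6622801  -0.24901765  0.86111519
  0.09236454]
[ 0.54284742 -0.00073619  0.37314999] [[ 0.96899611 -0.2470739   0.00101758]
 [-0.23389264 -0.91595781  0.32606061]
 [-0.079629   -0.31618946 -0.94534832]]
vial [[276.58523059 194.18211912]]
rider [[238.36168881 163.47244663]]
stop [[246.02559067 127.3941521 ]]
[[0.56927095 0.39587586 0.025     ]
 [0.5182735  0.2549888  0.025     ]
 [0.43728863 0.28256446 0.025     ]
 [0.48966885 0.42641077 0.025     ]] [0.50362548 0.33995997 0.025     ] [np.float64(0.08525769489085493), np.float64(0.14983291351220254), np.float64(0.08555095777134797), np.float64(0.15308641161444245)] [0.05099744 0.14088706 0.        ] [0.05238022 0.14384631 0.        ]
```

View pics/w1.png

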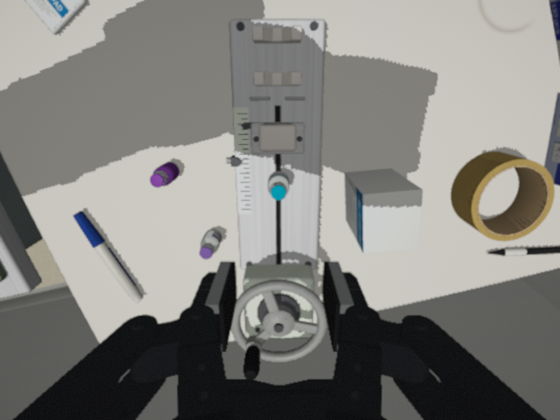

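The wrist view shows the vial cap at (278,191) against a predicted (277,194), the stop tongue near (246,126), and the rider clip near (235,161). I'll refine these.

```bash
python3 - <<'E'
from h import *
m=vision.camera_model("wrist");I=cv2.imread('pics/w1.png');h=cv2.cvtColor(I,cv2.COLOR_BGR2HSV)
k=cv2.inRange(h,(86,110,60),(104,255,255));N,l,s,c=cv2.connectedComponentsWithStats(k)
for i in range(1,N):
    if s[i,4]>30 and 250<c[i][0]<300: 
        print(c[i],s[i],plane(m,[c[i]],.078)); v=c[i]
mt=vision.camera_model("top");ms=vision.camera_model("scene")
X=tri([ray(m,[v]),ray(mt,[[359.6,231.9]]),ray(ms,[[337.3,265.5]])]);print(X)
s=monitor.read_state();p=s["tool_pos"];y=s["eef_rot"][2]
def tool(d,y=y): return d[0]*np.cos(y)+d[1]*np.sin(y), d[0]*np.sin(y)-d[1]*np.cos(y)
print(tool(X[:2]-p[:2]), tool(np.array([.5036,.340])-X[:2]))
print("hub",plane(m,[[279,322]],.094))
E
```

```text
[278.13407821 192.05586592] [271 185  15  16 179] [[ 0.52106407 -0.08367166  0.078     ]]
[ 0.5204747  -0.08420086  0.07863631]
(np.float64(-0.0016392662546644526), np.float64(-0.0005756328524922123)) (np.float64(0.4059920889884404), np.float64(-0.1241029889057016))
hub [[ 0.48815799 -0.21263395  0.094     ]]
```

Emit:
step_arm:
  slide:
    - [-1.5,-0.5,26]
    - [0,0,30]
    - [0,0,30]
    - [0,0,30]
    - [0,0,26]
    - [0,0,20]
    - [0,0,16]
    - [0,0,14]
    - [0,0,0]
  yaw: [0,0,0,0,0,0,0,0,0]

```text
time: 3.95
tool_pos: [0.5199, -0.0842, 0.0489]
eef_rot: [-3.139, -0.0, 1.327]
force: [1.0, -0.2, 1.1]
grip_width: 0.0419
grip_force: 0.0
```

Emit:
step_arm:
  slide:
    - [0,0,0]
    - [0,0,0]
    - [0,0,0]
    - [0,0,0]
    - [0,0,0]
    - [0,0,0]
  yaw: [0,0,0,0,0,0]
  claw: 15

```text
time: 4.55
tool_pos: [0.521, -0.0843, 0.051]
eef_rot: [3.141, -0.0, 1.326]
force: [-0.8, -0.3, 7.7]
grip_width: 0.0198
grip_force: 58.9
```

Emit:
step_arm:
  slide:
    - [0,0,-8]
    - [0,0,-16]
    - [0,0,-22]
    - [0,0,-22]
    - [0,0,-16]
    - [0,0,-6]
    - [0,0,0]
  yaw: [0,0,0,0,0,0,0]

```text
time: 5.25
tool_pos: [0.5209, -0.0843, 0.141]
eef_rot: [3.14, -0.0, 1.326]
force: [-0.3, 0.3, -0.2]
grip_width: 0.0199
grip_force: 58.6
```

```bash
python3 - <<'E'
from h import *
s=monitor.read_state();print(s["tool_pos"],s["force"],s["grip_width"],s["grip_force"])
m,im=snap("wrist","w2.png")
I=im[:,:,::-1].copy();h=cv2.cvtColor(I,cv2.COLOR_BGR2HSV)
k=cv2.inRange(h,(86,110,60),(104,255,255));N,l,S,c=cv2.connectedComponentsWithStats(k)
for i in range(1,N):
    if S[i,4]>30: print(c[i],S[i])
print(proj(m,np.array(s["tool_pos"])+[0,0,.028]))
E
```

```text
[ 0.52092753 -0.08425632  0.14102341] [-0.26270485  0.28480259 -0.20988091] 0.019929480411676522 58.60514044761658
[393.55873016 267.26984127] [387 227  14  89 630]
[278.96036585 328.97052846] [261 313  37  33 984]
[[277.70278836 330.71717543]]
```

The vial is held, with its cap at (279,329) in the wrist view. I'll carry it to the tray centre.

Emit:
step_arm:
  slide:
    - [20,-6,0]
    - [34,-10,0]
    - [36,-10.5,0]
    - [40,-11.5,0]
    - [40,-12,0]
    - [40,-12,0]
    - [40,-12,0]
    - [40,-12,0]
    - [40,-12,0]
    - [36,-10.5,0]
    - [26,-7.5,0]
    - [15.5,-3.6,0]
  yaw: [0,0,0,0,0,0,0,0,0,0,0,0]

```text
time: 6.5
tool_pos: [0.5024, 0.3424, 0.1389]
eef_rot: [-3.14, 0.001, 1.328]
force: [-0.3, -0.4, 0.8]
grip_width: 0.0204
grip_force: 58.6
```

Emit:
step_arm:
  slide:
    - [0,0,0]
    - [0,0,0]
  yaw: [6,0]

```text
time: 6.7
tool_pos: [0.5031, 0.3401, 0.1391]
eef_rot: [-3.141, 0.002, 1.219]
force: [-0.1, -0.8, -0.3]
grip_width: 0.0199
grip_force: 58.6
```

```bash
python3 - <<'E'
from h import *
s=monitor.read_state();print(s["tool_pos"],s["eef_rot"],s["force"],s["grip_width"],s["grip_force"])
m,im=snap("wrist","w3.png")
E
```

```text
[0.50311001 0.34006608 0.13906021] [-3.14096363e+00  1.69717431e-03  1.21927143e+00] [-0.06566213 -0.81555809 -0.26642271] 0.019917895689666024 58.60431432723999
```

View pics/w3.png

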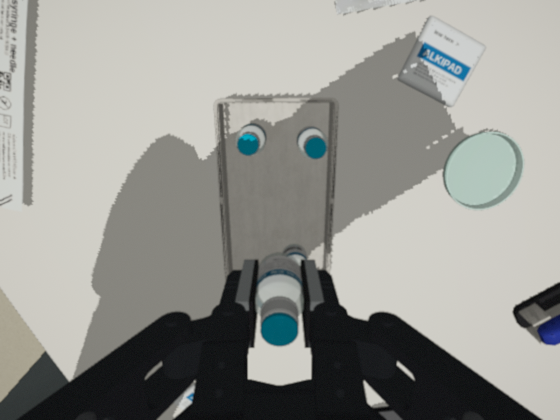

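```bash
python3 - <<'E'
from h import *
m=vision.camera_model("wrist")
for X in([.498,.285,.049],[.544,.377,.049],[.502,.395,.049],[.5036,.340,.002],[.5693,.3959,.025],[.4897,.4264,.025]):print(X,proj(m,X))
print(plane(m,[[316,146],[249,143],[295,250]],.049))
print(plane(m,[[217,100],[337,100]],.025))
E
```

```text
[0.498, 0.285, 0.049] [[295.9385013  283.87944345]]
[0.544, 0.377, 0.049] [[316.36535516 151.1122975 ]]
[0.502, 0.395, 0.049] [[248.06785172 147.16290628]]
[0.5036, 0.34, 0.002] [[278.49579232 199.14133197]]
[0.5693, 0.3959, 0.025] [[338.21811011 108.92574746]]
[0.4897, 0.4264, 0.025] [[218.8913907  106.62496107]]
[[0.5448203  0.38033064 0.049     ]
 [0.50359534 0.39735609 0.049     ]
 [0.5067263  0.31266148 0.049     ]]
[[0.49020916 0.43105771 0.025     ]
 [0.57026921 0.40206766 0.025     ]]
```

The geometry agrees, and the visible base at (295,255) belongs to the near tray vial, 55 mm away. Lowering now.

Emit:
step_arm:
  slide:
    - [0,0,12]
    - [0,0,20]
    - [0,0,20]
    - [0,0,20]
    - [0,0,17]
    - [0,0,12]
    - [0,0,8]
    - [0,0,6]
    - [0,0,3]
    - [0,0,0]
    - [0,0,0]
  yaw: [0,0,0,0,0,0,0,0,0,0,0]

```text
time: 7.85
tool_pos: [0.5038, 0.3401, 0.0227]
eef_rot: [3.141, -0.0, 1.221]
force: [-0.4, 0.2, 0.3]
grip_width: 0.02
grip_force: 58.6
```

Emit:
step_arm:
  slide:
    - [0,0,1.5]
    - [0,0,1.0]
    - [0,0,0.5]
    - [0,0,0]
    - [0,0,0]
  yaw: [0,0,0,0,0]

```text
time: 8.35
tool_pos: [0.5036, 0.34, 0.0193]
eef_rot: [3.142, 0.0, 1.221]
force: [-0.4, -0.7, 0.0]
grip_width: 0.0201
grip_force: 58.6
```

Emit:
step_arm:
  slide:
    - [0,0,0.7]
    - [0,0,0]
    - [0,0,0]
  yaw: [0,0,0]

```text
time: 8.65
tool_pos: [0.5036, 0.3401, 0.0186]
eef_rot: [3.141, -0.0, 1.221]
force: [-0.2, 0.4, 1.3]
grip_width: 0.0199
grip_force: 58.7
```

Emit:
step_arm:
  slide:
    - [0,0,0.7]
    - [0,0,0]
    - [0,0,0]
  yaw: [0,0,0]

```text
time: 8.95
tool_pos: [0.5037, 0.3401, 0.0186]
eef_rot: [3.141, -0.0, 1.221]
force: [-1.9, -0.6, 13.3]
grip_width: 0.0203
grip_force: 59.9
```

Contact (13 N upward). Releasing, then rising.

Emit:
step_arm:
  slide:
    - [0,0,0]
    - [0,0,0]
    - [0,0,0]
    - [0,0,0]
    - [0,0,0]
  yaw: [0,0,0,0,0]
  claw: 38

```text
time: 9.45
tool_pos: [0.5036, 0.34, 0.0178]
eef_rot: [-3.142, 0.0, 1.221]
force: [-0.8, 0.6, 0.0]
grip_width: 0.038
grip_force: 0.0
```

Emit:
step_arm:
  slide:
    - [0,0,-6]
    - [0,0,-15]
    - [0,0,-25]
    - [0,0,-35]
    - [0,0,-40]
    - [0,0,-40]
    - [0,0,-25]
    - [0,0,-10]
  yaw: [0,0,0,0,0,0,0,0]

```text
time: 10.25
tool_pos: [0.5041, 0.3402, 0.2176]
eef_rot: [3.139, -0.003, 1.221]
force: [0.5, 0.7, -0.9]
grip_width: 0.0379
grip_force: 0.0
```

```bash
python3 - <<'E'
from h import *
s=monitor.read_state();print(s["tool_pos"],s["eef_rot"],s["time"])
m,im=snap("top","t2.png")
h=cv2.cvtColor(im[:,:,::-1].copy(),cv2.COLOR_BGR2HSV)
mw,iw=snap("wrist","w4.png");hw=cv2.cvtColor(iw[:,:,::-1].copy(),cv2.COLOR_BGR2HSV)
for mm,H in((m,h),(mw,hw)):
  N,l,S,c=cv2.connectedComponentsWithStats(cv2.inRange(H,(86,110,60),(104,255,255)))
  for i in range(1,N):
    if S[i,4]>20: print(c[i].round(1),S[i,2:],plane(mm,[c[i]],.047)[0].round(3))
E
```

```text
[0.50414256 0.34017395 0.21756652] [ 3.13920111e+00 -3.12289189e-03  1.22071862e+00] 10.25
[ 47.4 145.7] [16  8 44] [0.755 0.663 0.047]
[158.8 187. ] [13 12 42] [0.645 0.389 0.047]
[375.6 202.8] [22  4 28] [ 0.595 -0.135  0.047]
[178.7 244.6] [ 6  6 29] [0.505 0.339 0.047]
[201.5 246.8] [ 6  6 28] [0.498 0.285 0.047]
[260.6 310.3] [17 10 57] [0.348 0.148 0.047]
[403.7  70.3] [ 40  28 295] [0.642 0.403 0.047]
[254.1 133.1] [ 16  17 204] [0.502 0.397 0.047]
[304.9 135.6] [ 15  16 188] [0.544 0.379 0.047]
[278.3 189.1] [ 14  15 163] [0.505 0.341 0.047]
[290.7 239.5] [ 14  13 139] [0.499 0.288 0.047]
```

The vial stands in the tray at (0.505, 0.341), and both views agree. Now back to the jig.

Emit:
step_arm:
  slide:
    - [-20,6.5,0]
    - [-34,11,0]
    - [-40,13,0]
    - [-42,14,0]
    - [-42,14,0]
    - [-42,14,0]
    - [-42,14,0]
    - [-42,14,0]
    - [-42,14,0]
    - [-42,14,0]
    - [-36,12,0]
    - [-22,7.5,0]
  yaw: [0,0,0,0,0,0,0,0,0,0,0,0]

```text
time: 11.55
tool_pos: [0.4886, -0.1325, 0.2131]
eef_rot: [-3.14, 0.001, 1.218]
force: [0.5, 0.4, -0.3]
grip_width: 0.0377
grip_force: 0.0
```

Emit:
step_arm:
  slide:
    - [0,0,0]
    - [0,0,0]
    - [0,0,0]
  yaw: [-6,0,0]

```text
time: 11.85
tool_pos: [0.4894, -0.1292, 0.2134]
eef_rot: [-3.14, -0.0, 1.323]
force: [0.8, 0.8, -0.5]
grip_width: 0.038
grip_force: 0.0
```

```bash
python3 - <<'E'
from h import *
s=monitor.read_state();print(s["tool_pos"],s["eef_rot"],s["time"])
m,im=snap("wrist","w5.png");import pickle;pickle.dump(m,open("w5.pkl","wb"))
p=proj(m,[[.486,-.0556,.037],[.5037,-.0226,.037],[.4847,-.2215,.094],[.452,-.243,.13]]);print(p)
x,y=p[:2].mean(0).astype(int)
a=im[max(y-45,0):y+55,x-60:x+60,::-1]; print(x-60,max(y-45,0))
a=cv2.resize(a,None,fx=5,fy=5,interpolation=cv2.INTER_CUBIC)
cv2.imwrite("pics/w5c.png",a[:,:560])
E
```

```text
[ 0.48943978 -0.12918396  0.21336002] [-3.14042893e+00 -2.19814584e-04  1.32331940e+00] 11.85
[[254.64005962 111.73253998]
 [264.28793833  68.56286876]
 [298.45104068 302.81620922]
 [267.94428511 358.07504364]]
199 45
```

View pics/w5c.png

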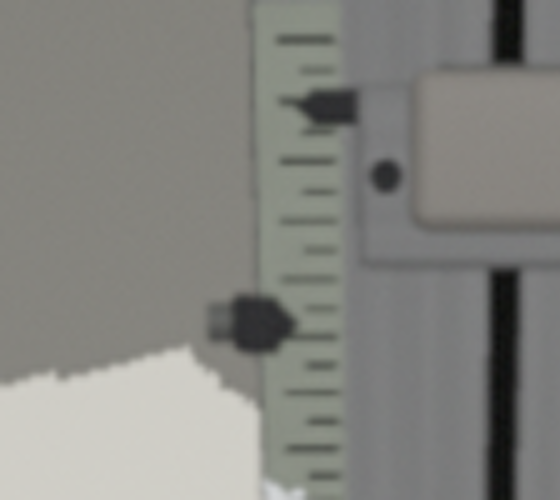

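The crop shows the stop tongue point at (297,105) and the rider point at (297,325), offset (199,45), scale 5. I'll bring the camera over the wheel now.

Emit:
step_arm:
  slide:
    - [-20,0,0]
    - [-35,0,0]
    - [-40,0,0]
    - [-40,0,0]
    - [-30,0,0]
    - [-10,0,0]
    - [0,0,0]
    - [0,0,0]
  yaw: [0,0,0,0,0,0,0,0]

```text
time: 12.7
tool_pos: [0.4478, -0.298, 0.2137]
eef_rot: [-3.141, -0.001, 1.326]
force: [0.8, 0.2, -0.6]
grip_width: 0.0379
grip_force: 0.0
```

```bash
python3 - <<'E'
from h import *
import pickle
m5=pickle.load(open("w5.pkl","rb"))
c=lambda p:(np.array(p,float)+.5)/5-.5+[199,45]
P=plane(m5,[c((299,106)),c((297,325))],.037);d=P[0]-P[1];print(P,d,np.linalg.norm(d))
s=monitor.read_state();print(s["tool_pos"],s["eef_rot"],s["time"])
m,im=snap("wrist","w6.png");pickle.dump(m,open("w6.pkl","wb"))
E
```

```text
[[ 0.49934422 -0.01917365  0.037     ]
 [ 0.4894077  -0.05455375  0.037     ]] [0.00993652 0.03538009 0.        ] 0.0367489508425981
[ 0.44777615 -0.29798778  0.21372927] [-3.14127161e+00 -7.50299811e-04  1.32621226e+00] 12.7
```

View pics/w6.png

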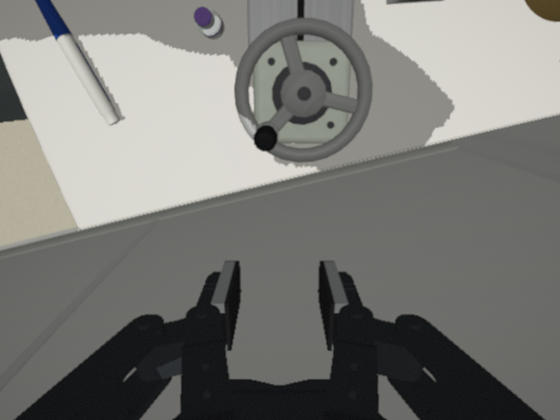

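Hub at about (303,94), handle top at about (266,138), wheel rim spanning 235–372 × 17–160.

```bash
python3 - <<'E'
from h import *
import pickle
m=pickle.load(open("w6.pkl","rb"));g=cv2.cvtColor(cv2.imread('pics/w6.png'),cv2.COLOR_BGR2GRAY)
k=(g<30).astype(np.uint8);k[200:]=0;N,l,S,c=cv2.connectedComponentsWithStats(k)
for i in range(1,N):
    if S[i,4]>40: print("dark",c[i],S[i])
    if 250<c[i][0]<285 and S[i,4]>100: hpx=c[i]
# rim: outer edge points along rays from the centre at z=.094, metric circle fit
R=plane(m,[[235,90],[372,90],[303,17],[307,161]],.092);print("rim",R.round(4))
print("centre from rim",(R[0]+R[1])/2,(R[2]+R[3])/2)
print("hub px @.094/.097",plane(m,[[303.5,94]],.094),plane(m,[[303.5,94]],.097))
print("handle@.13",plane(m,[hpx],.13))
T=cv2.imread('pics/top0.png',0)[245:275,425:450];t=(T<35).astype(np.uint8);N,l,S,c=cv2.connectedComponentsWithStats(t)
mt=vision.camera_model("top")
for i in range(1,N):
    if S[i,4]>10:
        q=c[i]+[425,245];X=tri([ray(mt,[q]),ray(m,[hpx])]);print("top",q,S[i],X,plane(mt,[q],.12))
y=np.array([-np.sin(-.246),np.cos(-.246)])
rid=np.array([.4894,-.0546]);x=np.array([y[1],-y[0]])
X=plane(m,[[303.5,94]],.094)[0,:2];print("rider rel hub jig",(rid-X)@x,(rid-X)@y)
E
```

```text
dark [300.5   8. ] [299   0   4  17  68]
dark [265.24875622 137.74875622] [255 126  21  24 402]
rim [[ 0.4388 -0.2046  0.092 ]
 [ 0.5355 -0.2283  0.092 ]
 [ 0.4973 -0.1697  0.092 ]
 [ 0.4781 -0.2681  0.092 ]]
centre from rim [ 0.48714011 -0.21648148  0.092     ] [ 0.48771337 -0.21891008  0.092     ]
hub px @.094/.097 [[ 0.48621009 -0.21932952  0.094     ]] [[ 0.48599987 -0.21928797  0.097     ]]
handle@.13 [[ 0.45398039 -0.23907428  0.13      ]]
top [434.06666667 258.7       ] [ 4 10 11  8 60] [ 0.452246   -0.24114451  0.11359872] [[ 0.45126052 -0.23905104  0.12      ]]
rider rel hub jig -0.037022104414251446 0.16054704295775604
```

Hub (0.487, −0.219), handle (0.453, −0.240), radius 39 mm, which matches the stated 40 mm. I'll go to the handle and grip it.

Emit:
step_arm:
  slide:
    - [15,-2.8,0]
    - [27,-4,0]
    - [15.5,-2,0]
    - [0,0,10]
    - [0,0,20]
    - [0,0,25]
    - [0,0,22]
    - [0,0,14]
    - [0,0,8]
    - [0,0,1]
    - [0,0,0]
  yaw: [0,0,0,0,0,0,0,0,0,0,0]

```text
time: 13.85
tool_pos: [0.4527, -0.2415, 0.1142]
eef_rot: [3.141, 0.0, 1.326]
force: [0.2, -0.3, -0.8]
grip_width: 0.0379
grip_force: 0.0
```

Emit:
step_arm:
  slide:
    - [0,0,0]
    - [0,0,0]
    - [0,0,0]
    - [0,0,0]
    - [0,0,0]
    - [0,0,0]
  yaw: [0,0,0,0,0,0]
  claw: 10

```text
time: 14.45
tool_pos: [0.4527, -0.2418, 0.1145]
eef_rot: [3.141, 0.001, 1.325]
force: [-2.0, -0.7, 7.6]
grip_width: 0.0141
grip_force: 58.6
```

```bash
python3 - <<'E'
from h import *
s=monitor.read_state();print(s["tool_pos"],s["eef_rot"],s["force"],s["time"],s["joint_positions"])
m,im=snap("wrist","w7.png")
print(proj(m,[[.4894,-.0546,.037],[.4993,-.0192,.037],[.4845,-.075,.037]]))
E
```

```text
[ 0.45270307 -0.24184193  0.11448818] [3.14077699e+00 5.37586924e-04 1.32528843e+00] [-1.98747557 -0.73491031  7.59872516] 14.45 [ 0.31542196  0.82926651  0.20943598  1.85406514 -0.3303362   0.49110787
  0.50599354]
[[ 259.10490981 -112.84482283]
 [ 260.53366916 -191.41062366]
 [ 259.90095873  -68.42672222]]
```

View pics/w7.png

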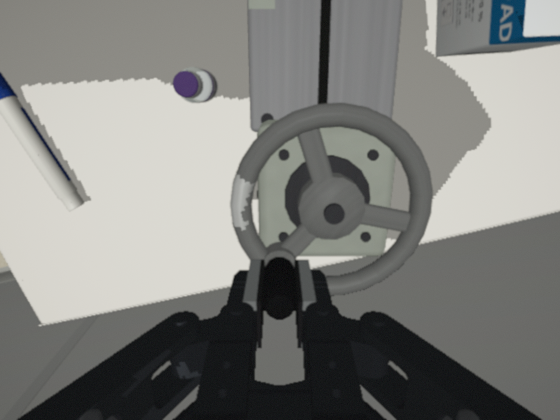

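The handle is gripped (7.6 N upward from the closing swing is small). I'll refine the hub from this view and get the circle steps.

```bash
python3 - <<'E'
from h import *
m=vision.camera_model("wrist")
R=plane(m,[[230.5,200],[433,200],[335,102.5],[338,295]],.09)
print(R.round(4),(R[0]+R[1])/2,(R[2]+R[3])/2, plane(m,[[334,213]],.095))
p=np.array(monitor.read_state()["tool_pos"])[:2];y=monitor.read_state()["eef_rot"][2]
for hub in([.4868,-.2190],(R[0,:2]+R[1,:2]+R[2,:2]+R[3,:2])/4):
    d=p-hub;th=np.arctan2(d[1],d[0]);print(hub,np.linalg.norm(d),np.degrees(th))
hub=np.array([.4868,-.2190]);d=p-hub;ph=np.arctan2(d[1],d[0])-y
a=ph+np.radians(np.arange(0,181,15));P=40*np.c_[np.cos(a),-np.sin(a)]
print(np.diff(P,axis=0).round(1).tolist())
E
```

```text
[[ 0.4387 -0.2017  0.09  ]
 [ 0.5365 -0.2261  0.09  ]
 [ 0.4975 -0.1689  0.09  ]
 [ 0.4801 -0.2685  0.09  ]] [ 0.48759774 -0.21390129  0.09      ] [ 0.4888221  -0.21870357  0.09      ] [[ 0.48650131 -0.2188226   0.095     ]]
[0.4868, -0.219] 0.04104285264711879 -146.20434651327943
[ 0.48820992 -0.21630243] 0.043739301216718714 -144.29474708065263
[[-5.9, 8.6], [-3.5, 9.8], [-0.8, 10.4], [1.9, 10.3], [4.5, 9.4], [6.8, 8.0], [8.6, 5.9], [9.8, 3.5], [10.4, 0.8], [10.3, -1.9], [9.4, -4.5], [8.0, -6.8]]
```

Emit:
step_arm:
  slide:
    - [-5.9,8.6,0]
    - [-3.5,9.8,0]
    - [-0.8,10.4,0]
    - [1.9,10.3,0]
    - [4.5,9.4,0]
    - [6.8,8.0,0]
  yaw: [0,0,0,0,0,0]

```text
time: 15.1
tool_pos: [0.5082, -0.2526, 0.1144]
eef_rot: [-3.141, 0.0, 1.325]
force: [-5.6, 2.4, 5.7]
grip_width: 0.0143
grip_force: 59.1
```

Emit:
step_arm:
  slide:
    - [8.6,5.9,0]
    - [9.8,3.5,0]
    - [10.4,0.8,0]
    - [10.3,-1.9,0]
    - [9.4,-4.5,0]
    - [8.0,-6.8,0]
    - [5.9,-8.6,0]
    - [3.5,-9.8,0]
    - [0.8,-10.4,0]
    - [-1.9,-10.3,0]
    - [-4.5,-9.4,0]
    - [-6.8,-8.0,0]
  yaw: [0,0,0,0,0,0,0,0,0,0,0,0]

```text
time: 16.3
tool_pos: [0.4637, -0.1853, 0.1145]
eef_rot: [3.14, -0.001, 1.327]
force: [2.9, 0.5, 5.5]
grip_width: 0.0141
grip_force: 59.1
```

Emit:
step_arm:
  slide:
    - [-8.6,-5.9,0]
    - [-9.8,-3.5,0]
    - [-10.4,-0.8,0]
    - [-10.3,1.9,0]
    - [-9.4,4.5,0]
    - [-8.0,6.8,0]
    - [-5.9,8.6,0]
    - [-3.5,9.8,0]
    - [-0.8,10.4,0]
    - [1.9,10.3,0]
    - [4.5,9.4,0]
    - [6.8,8.0,0]
  yaw: [0,0,0,0,0,0,0,0,0,0,0,0]

```text
time: 17.5
tool_pos: [0.5082, -0.2526, 0.1144]
eef_rot: [-3.142, 0.0, 1.325]
force: [-4.4, 0.4, 5.2]
grip_width: 0.0142
grip_force: 59.3
```

Emit:
step_arm:
  slide:
    - [8.6,5.9,0]
    - [9.8,3.5,0]
    - [10.4,0.8,0]
    - [10.3,-1.9,0]
    - [9.4,-4.5,0]
    - [8.0,-6.8,0]
    - [5.9,-8.6,0]
    - [3.5,-9.8,0]
    - [0.8,-10.4,0]
    - [-1.9,-10.3,0]
    - [-4.5,-9.4,0]
    - [-6.8,-8.0,0]
  yaw: [0,0,0,0,0,0,0,0,0,0,0,0]

```text
time: 18.7
tool_pos: [0.4637, -0.1853, 0.1145]
eef_rot: [3.14, -0.001, 1.327]
force: [2.7, 1.5, 5.5]
grip_width: 0.0143
grip_force: 59.2
```

```bash
python3 - <<'E'
from h import *
s=monitor.read_state();p=np.array(s["tool_pos"]);d=p[:2]-[.4868,-.2190];print(p,np.linalg.norm(d),np.degrees(np.arctan2(d[1],d[0])),s["force"],s["grip_width"],s["time"])
m,im=snap("top","t3.png")
print(proj(m,[[.4894,-.0546,.037]]),proj(m,[.4993,-.0192,.037]))
E
```

```text
[ 0.46366635 -0.18532357  0.11450756] 0.040856676898835556 124.48668766472592 [2.70367401 1.47934909 5.46081179] 0.014311924199013103 18.7
[[344.131308   247.19284428]] [[329.27650171 243.45855671]]
```

Emit:
step_arm:
  slide:
    - [-8.6,-5.9,0]
    - [-9.8,-3.5,0]
    - [-10.4,-0.8,0]
    - [-10.3,1.9,0]
    - [-9.4,4.5,0]
    - [-8.0,6.8,0]
    - [-5.9,8.6,0]
    - [-3.5,9.8,0]
    - [-0.8,10.4,0]
    - [1.9,10.3,0]
    - [4.5,9.4,0]
    - [6.8,8.0,0]
  yaw: [0,0,0,0,0,0,0,0,0,0,0,0]

```text
time: 19.95
tool_pos: [0.5082, -0.2526, 0.1144]
eef_rot: [-3.142, 0.0, 1.325]
force: [-5.4, 1.3, 5.4]
grip_width: 0.0138
grip_force: 59.4
```

Emit:
step_arm:
  slide:
    - [8.6,5.9,0]
    - [9.8,3.5,0]
    - [10.4,0.8,0]
    - [0,0,0]
    - [0,0,0]
  yaw: [0,0,0,0,0]

```text
time: 20.45
tool_pos: [0.5253, -0.2265, 0.1145]
eef_rot: [3.141, -0.0, 1.326]
force: [-0.6, 0.6, 6.5]
grip_width: 0.0143
grip_force: 59.5
```

```bash
python3 - <<'E'
from h import *
s=monitor.read_state();p=np.array(s["tool_pos"]);d=p[:2]-[.4868,-.2190];print(p,np.linalg.norm(d),np.degrees(np.arctan2(d[1],d[0])),s["force"],s["grip_width"],s["time"])
m,im=snap("top","t4.png");T0=cv2.imread('pics/top0.png')
a=cv2.resize(T0[222:268,305:385],(640,368),interpolation=cv2.INTER_CUBIC)[90:]
b=cv2.resize(im[222:268,305:385,::-1],(640,368),interpolation=cv2.INTER_CUBIC)[90:]
cv2.imwrite("pics/c4.png",np.vstack([a,b]))
E
```

```text
[ 0.52525183 -0.22650693  0.11447365] 0.039177760256498544 -11.046876823633529 [-0.55214143  0.55182593  6.48897636] 0.01431055686070688 20.45
```

View pics/c4.png

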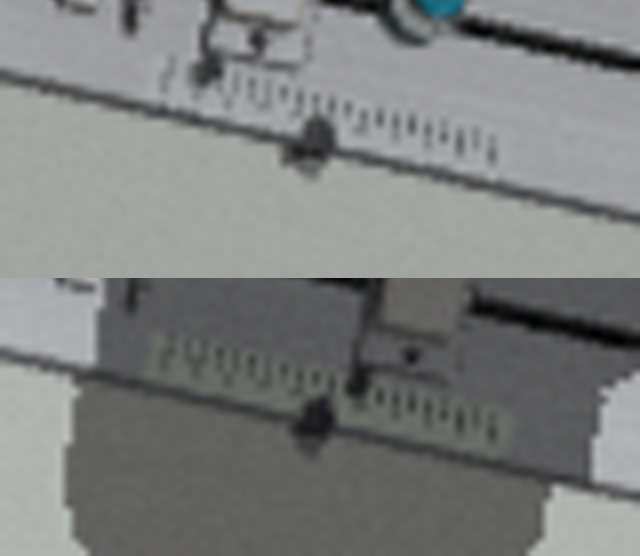

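The top crop shows the stop tongue at (357,385), clearly past the rider tip at (318,412) by about 10 mm along the scale. Now I'll go inwards 135°, stopping short, then measure.

Emit:
step_arm:
  slide:
    - [-10.4,-0.8,0]
    - [-9.8,-3.5,0]
    - [-8.6,-5.9,0]
    - [-6.8,-8.0,0]
    - [-4.5,-9.4,0]
    - [-1.9,-10.3,0]
    - [0.8,-10.4,0]
    - [3.5,-9.8,0]
    - [5.9,-8.6,0]
    - [0,0,0]
    - [0,0,0]
    - [0,0,0]
  yaw: [0,0,0,0,0,0,0,0,0,0,0,0]

```text
time: 21.7
tool_pos: [0.4526, -0.2418, 0.1144]
eef_rot: [3.141, 0.0, 1.325]
force: [-2.7, -0.7, 7.2]
grip_width: 0.0142
grip_force: 59.7
```

Emit:
step_arm:
  slide:
    - [0,0,0]
    - [0,0,0]
    - [0,0,0]
    - [0,0,0]
    - [0,0,0]
  yaw: [0,0,0,0,0]
  claw: 38

```text
time: 22.2
tool_pos: [0.4526, -0.2415, 0.1139]
eef_rot: [-3.141, 0.0, 1.326]
force: [-0.4, 0.4, -0.5]
grip_width: 0.0379
grip_force: 0.0
```

Emit:
step_arm:
  slide:
    - [0,0,-10]
    - [0,0,-20]
    - [0,0,-25]
    - [0,0,-20]
    - [20,10,-10]
    - [30,15,0]
    - [35,7,0]
    - [30,0,0]
    - [15,0,0]
    - [0,0,0]
    - [0,0,0]
    - [0,0,0]
  yaw: [0,0,0,0,0,0,0,0,0,0,0,0]

```text
time: 23.4
tool_pos: [0.515, -0.1243, 0.1993]
eef_rot: [3.141, 0.001, 1.324]
force: [-0.2, 0.2, -0.1]
grip_width: 0.0383
grip_force: 0.0
```

```bash
python3 - <<'E'
from h import *
import pickle
s=monitor.read_state();print(s["tool_pos"],s["eef_rot"],s["time"])
m,im=snap("wrist","w8.png");pickle.dump(m,open("w8.pkl","wb"))
p=proj(m,[[.4894,-.0546,.037],[.4905,-.058,.037]]);print(p)
# dark comps around
g=cv2.cvtColor(im,cv2.COLOR_RGB2GRAY);x,y=p[0].astype(int)
a=g[y-22:y+26,x-20:x+26];print(x-20,y-22)
for r in a[::1]: print(''.join('#' if v<50 else '+' if v<75 else '-' if v<105 else '.' for v in r))
E
```

```text
[ 0.51495898 -0.12433568  0.19925759] [3.14130440e+00 5.72532918e-04 1.32417088e+00] 23.4
[[229.81327481 123.29883004]
 [232.14547389 126.85809885]]
209 101
..............................................
...................--------...................
..............................................
..............................................
..............................................
..............................................
..............................................
..............................................
..............................................
..............................................
..............................................
..............................................
..............................................
...................----------.................
..............................................
............-.................................
.........--++--...............................
........-++#++++-.............................
....----+#####+#+-............................
....----+###+####+-.....-----.................
...
[... 612 characters left out ...]
..........................................
..............................................
..............................................
.....................---------................
..............................................
..............................................
......................................--......
.....................................-+++-....
....................................-+##++-...
............................--.....--+###+-...
...................................-++###+-...
....................................-+##++-...
.....................................-+++-....
......................................---.....
..............................................
```

Rider and tongue are both visible. The tongue is still about 4 mm outside. I'll take a closer look for an exact figure.

Emit:
step_arm:
  slide:
    - [0,8,15]
    - [0,8,22]
    - [0,0,22]
    - [0,0,15]
    - [0,0,6]
    - [0,0,0]
    - [0,0,0]
    - [0,0,0]
  yaw: [0,0,0,0,0,0,0,0]

```text
time: 24.25
tool_pos: [0.5311, -0.1273, 0.1197]
eef_rot: [3.14, 0.0, 1.325]
force: [0.1, 0.5, 0.2]
grip_width: 0.0381
grip_force: 0.0
```

```bash
cat > look.py <<'E'
from h import *
import pickle,sys
s=monitor.read_state();print(s["tool_pos"],s["eef_rot"],s["time"])
m,im=snap("wrist",sys.argv[1]+".png");pickle.dump(m,open(sys.argv[1]+".pkl","wb"))
p=proj(m,[[.4894,-.0546,.037]]);print(p)
g=cv2.cvtColor(im,cv2.COLOR_RGB2GRAY);x,y=p[0].astype(int)
N,l,S,c=cv2.connectedComponentsWithStats((g[y-30:y+40,x-35:x+40]<62).astype(np.uint8))
for i in range(1,N):
    if S[i,4]>12: print(c[i]+[x-35,y-30],S[i]+np.array([x-35,y-30,0,0,0]),plane(m,[c[i]+[x-35,y-30]],.037)[0].round(4))
a=g[y-22:y+30,x-25:x+35];print(x-25,y-22)
for r in a: print(''.join('#' if v<50 else '+' if v<75 else '-' if v<105 else '.' for v in r))
E
python3 look.py w9
```

```text
[ 0.5310518  -0.12728891  0.11972329] [3.14043164e+00 8.36907088e-05 1.32542535e+00] 24.25
[[187.05241654 135.41992867]]
[177.17391304 134.70652174] [170 127  17  15 184] [ 0.4834 -0.0526  0.037 ]
[196.1   141.425] [190 138  13   8  80] [ 0.4938 -0.0597  0.037 ]
162 113
............................................................
............................................................
............................................................
............................................................
............................................................
............................................................
............................................................
............................................................
............................................................
............................................................
............................................................
............................................................
............................................................
.............--.....................
[... 1642 characters left out ...]
---..........................
.........................-----..............................
............................................................
............................................................
............................................................
............................................................
..............................................--............
.............................................-++-...........
............................................-+++-...........
............................................-+++-...........
.............................................+++-...........
.............................................+++-...........
```

```bash
python3 - <<'E'
from h import *
import pickle
y=np.array([-np.sin(-.246),np.cos(-.246)])
for f,a,b in(("w9",(187.5,135.3),(188.8,141.7)),("w8",(229.5,123),(231.7,127.6)),("w5",(258.2,109.7),(258.6,65.9))):
    m=pickle.load(open(f+".pkl","rb"));P=plane(m,[a,b],.037)[:,:2];print(f,P.round(4),((P[1]-P[0])@y*1000).round(2), plane(m,[a,(a[0],a[1]+1)],.037)[:,:2]@y)
E
```

```text
w9 [[ 0.4897 -0.0546]
 [ 0.4892 -0.0587]] -4.07 [0.0662997  0.06566789]
w8 [[ 0.4892 -0.0543]
 [ 0.4899 -0.0585]] -3.91 [0.06647957 0.06563265]
w5 [[ 0.4896 -0.0547]
 [ 0.4995 -0.0193]] 36.74 [0.06618514 0.06531714]
```

The residual is 4.0 mm in two views, so 72° inwards. Re-gripping the handle.

Emit:
step_arm:
  slide:
    - [0,0,-20]
    - [0,0,-35]
    - [0,0,-25]
    - [-30,-11,0]
    - [-40,-15,0]
    - [-40,-15,0]
    - [-20,-7.4,0]
    - [0,0,20]
    - [0,0,35]
    - [0,0,20]
    - [0,0,0]
  yaw: [0,0,0,0,0,0,0,0,0,0,0]

```text
time: 25.4
tool_pos: [0.4515, -0.2411, 0.1225]
eef_rot: [-3.139, -0.001, 1.325]
force: [0.2, -0.1, 1.0]
grip_width: 0.0378
grip_force: 0.0
```

```bash
python3 - <<'E'
from h import *
s=monitor.read_state();p=s["tool_pos"];print(p,s["eef_rot"],s["force"])
m,im=snap("wrist","w10.png");print(proj(m,[[.4526,-.2418,.13],[.4526,-.2418,.112]]))
g=cv2.cvtColor(im,cv2.COLOR_RGB2GRAY)
for r in range(240,320,10):
    d=np.where(g[r,240:320]<30)[0]+240; print(r,d.min() if len(d) else None,d.max() if len(d) else None,len(d))
E
```

```text
[ 0.45151653 -0.24113813  0.12250776] [-3.13887813e+00 -5.23596187e-04  1.32539329e+00] [ 0.24365245 -0.13039366  0.96328218]
[[280.50805553 300.18275262]
 [280.40834544 278.68863403]]
240 None None 0
250 None None 0
260 270 294 25
270 268 296 29
280 267 297 31
290 267 319 32
300 270 294 25
310 None None 0
```

Emit:
step_arm:
  slide:
    - [1,0.5,5]
    - [0,0,4.5]
    - [0,0,0]
    - [0,0,0]
  yaw: [0,0,0,0]

```text
time: 25.85
tool_pos: [0.4531, -0.2406, 0.1148]
eef_rot: [3.141, 0.0, 1.326]
force: [-0.0, -0.4, -0.2]
grip_width: 0.0377
grip_force: 0.0
```

Emit:
step_arm:
  slide:
    - [0,0,0]
    - [0,0,0]
    - [0,0,0]
    - [0,0,0]
    - [0,0,0]
    - [0,0,0]
  yaw: [0,0,0,0,0,0]
  claw: 10

```text
time: 26.45
tool_pos: [0.453, -0.2407, 0.1146]
eef_rot: [3.141, 0.0, 1.325]
force: [-2.8, -0.7, 6.4]
grip_width: 0.0143
grip_force: 58.6
```

Emit:
step_arm:
  slide:
    - [8.0,-6.8,0]
    - [9.4,-4.5,0]
    - [10.3,-1.9,0]
    - [10.4,0.8,0]
    - [7.4,2.4,0]
    - [0,0,0]
    - [0,0,0]
    - [0,0,0]
  yaw: [0,0,0,0,0,0,0,0]

```text
time: 27.25
tool_pos: [0.4543, -0.1934, 0.1146]
eef_rot: [-3.141, -0.001, 1.326]
force: [-2.3, 2.7, 9.0]
grip_width: 0.0142
grip_force: 59.3
```

Emit:
step_arm:
  slide:
    - [0,0,0]
    - [0,0,0]
    - [0,0,0]
    - [0,0,0]
    - [0,0,0]
  yaw: [0,0,0,0,0]
  claw: 38

```text
time: 27.75
tool_pos: [0.4543, -0.194, 0.1144]
eef_rot: [-3.142, 0.0, 1.326]
force: [0.9, 0.3, 0.2]
grip_width: 0.0379
grip_force: 0.0
```

Emit:
step_arm:
  slide:
    - [0,0,-10]
    - [0,0,-20]
    - [0,0,-25]
    - [0,0,-20]
    - [20,20,-10]
    - [30,30,0]
    - [22,14,0]
    - [10,0,20]
    - [5,0,25]
    - [0,0,22]
    - [0,0,8]
    - [0,0,0]
  yaw: [0,0,0,0,0,0,0,0,0,0,0,0]

```text
time: 28.95
tool_pos: [0.5373, -0.1253, 0.1244]
eef_rot: [-3.141, 0.0, 1.325]
force: [-0.4, -0.2, 0.3]
grip_width: 0.038
grip_force: 0.0
```

Emit:
step_arm:
  slide:
    - [0,0,0]
    - [0,0,0]
  yaw: [0,0]

```text
time: 29.15
tool_pos: [0.5379, -0.1254, 0.1255]
eef_rot: [3.14, 0.0, 1.325]
force: [0.7, 0.6, -0.6]
grip_width: 0.0378
grip_force: 0.0
```

```bash
python3 look.py w11
```

```text
[ 0.53789843 -0.12538501  0.12553555] [3.14016695e+00 3.58509532e-05 1.32537490e+00] 29.15
[[180.40314734 139.81752773]]
[171.03409091 139.11931818] [164 132  17  15 176] [ 0.4835 -0.0526  0.037 ]
[188.73684211 139.39473684] [183 136  13   8  76] [ 0.4949 -0.0557  0.037 ]
155 117
............................................................
............................................................
............................................................
.............................--.............................
............................................................
............................................................
............................................................
............................................................
............................................................
............................................................
.......................--.-.--------........................
............................................................
............................................................
..........................
[... 1652 characters left out ...]
.............................
.............................................--.............
.............................................+-.............
............................................-+-.............
............................................-+-.............
............................................---.............
.............................................--.............
............................................................
............................................................
............................................................
............................................................
............................................................
```

The points line up: rider tip at row 139.5, tongue tip at about 139.7, 0.2 mm or less apart. The last turn was inwards, the handle is released, and the gripper hangs free.

```bash
python3 -c "
from workcell import ctrl;print(ctrl.job_done())"
```

```text
the job is handed in; nothing more can be done
None
```

I handed the job in at about 29 s: the vial stands upright in the tray, and the stop went out about 10 mm past the rider and came back inwards to within about 0.2 mm of it, with the handle let go; I did not check the wheel's free play separately after letting go.

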